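# Shift the indexed hook one notch and hang the wrench between its neighbours

## Robot

A 6-joint arm with a two-finger parallel gripper is mounted at the origin on the work surface. World frame = base frame: x ahead of the robot, y to its left, z up, the work surface at z = 0. Lengths are in mm, angles in rad, forces in N, time in s.
With the tool pointing down it reaches from about 400 to 925 mm from the base axis. Payload 12.5 kg.
Tool frame: the origin (TCP) lies at the centre of the arm's flange, where the gripper is bolted on; the fingertips stand 190 mm ahead of it and the grasp point (between the pads) lies 171 mm ahead of it; z points along the fingers, y is the line along which they close (so a half turn about z gives the same grasp; the last joint's range is limited). The gripper opens to 95 mm and grips with 3 to 60 N. Pads are 20 mm wide; open, the fingers measure 119 mm over their backs; the gripper's body (75 mm by 180 mm) begins 59 mm behind the grasp point.
Start: joints at [1.19, 0.491, 1.559, -0, 1.092, -0.106], TCP at [169.572, 601.556, 404.761] pointing down, gripper open.
Joint ranges: [-3.1, 3.1], [-0.84, 2.19], [0.05, 2.79], [-1.13, 4.28], [0.06, 2.93], [-2.69, 2.69]. Speed limits (rad/s): [2.22, 2.22, 2.79, 3.14, 3.14, 3.14].

## Interface

Orientations are given as [roll, pitch, yaw] about the fixed x, y, z axes, in that order (R = Rz(yaw) Ry(pitch) Rx(roll)).
In Python, from cell import env, read_camera, search_frame, cut_out gives the robot as it stands. The module is installed in compiled form; this text tells all that it offers.
- The arm moves only by the tool move_arm, never from a script. Its argument "commands" is a list of rows, each a list of 3 entries, a list of its own where there are three numbers: the shift along the world's x, y, z normalised to -1 to 1, where 1 is 0.03 m, then the turn about the world's z normalised to -1 to 1, where 1 is 0.08 rad, then the opening, from -1 (shut) to 1 (fully open), so that 0 is half open. A call has 1 to 20 rows; each row shifts and turns the commanded pose from where the row before left it; what a row does not reach is not made up. A row lasts 1/12 s, in which the tool goes at most 41.7 mm and 7.16 degrees, less where a joint would pass 70% of its speed; a pose out of reach is approached as far as the arm can. A call with a number of a shift or a turn outside -1 to 1 is refused whole. A call with a gripper value outside its range is refused whole. The fingers move at their own pace and stop on an object; the grip force is fixed at half the most. Time passes only in rows, so rows that do not move let the fingers close. It gives the time, the measured TCP pose, the force, the opening and the grip force at its end, in the units of the state.
- env.state(): the state, without advancing time (a new reading comes with each control period).
- read_camera(name): name is "scene" or "side" or "wrist"; returns a dict with "image" (420x560x3 uint8, red, green, blue), "fx", "fy", "cx", "cy" (pixels), "rvec" (rotation vector, rad) and "tvec" (3), from world to camera coordinates, as OpenCV has them. Camera axes: x right, y down, z forward; pixel columns grow to the right and rows downward; lengths in mm; the calibration is good to about 2 mm. A picture is of the moment at which its call begins. There is no depth.
- env.job_done(): hands the job in; it is judged then, once.
Trained networks look in a picture, given as the dict that the camera call returned (one of the last four; its "shot" number tells which), for a name from the list of things; names that differ only in an ending like _2 or _b are one class to them, and where a whole thing is asked for, a point or a joint stands for the part that bears it (a point fixed in the world has none). Each returns a list of dicts, best first, with "confidence" (0 to 1); they miss things now and then, are a little off and sometimes report something else, mostly with a low value. They report only what shows in the picture. A call takes as long as a camera call. They do not tell look-alikes from the thing itself.
- search_frame(thing, picture): "at" ([column, row] in pixels, amid what is visible of it).
- cut_out(thing, picture): "region" (420x560 bool, what is visible of it) and "at" ([column, row] in pixels, amid what is visible of it).
The state is a dict: "t": time; "joints": joint angles; "qvel": joint speeds; "tau": joint torques, N m; "eef_pos": TCP position; "tcp_rot": TCP orientation; "ft_force": force on the tool from outside, world axes, zero at the start; "moment": the same for the moment, N m; "opening": opening from 0.0 (shut) to 1.0 (fully open); "grip_force": force on a finger pad.
Only numpy, scipy, OpenCV 4.12 (cv2) and the standard library are available. Lean on these libraries where they do the work, as an engineer would, in place of code of your own. Each camera call takes 0.05 s, during which the arm holds its last target. There are 200 camera calls.

## Task

The wrench on the sloped rest belongs on the empty hook of the bench tool rack. First make room: pull up the index knob of the sliding hook carriage, slide the carriage one notch to the left as the robot sees it (to the middle of the gap) and let the pin drop fully home there; then hang the wrench by its ring end on that hook so that it hangs straight down, and let go. Do not knock the tools hanging beside it or shift anything else on the bench.

Things in the scene. Friction and masses are not known exactly. Their poses are not given: they have to be found in the camera images.
- rack: Fixed grey rack, on the bench. Origin under mid-rail; +x from hook side (robot) to back, +y along rail (robot's left). Rail: y +-200, x +-10, z 246-276 mm, strip on it to z 288. 20 mm posts at y +-190; feet x -35 to 75; brace z 20-40. Fixed hooks, a tool on each, at y +-64, +-128: 6 mm rod, axis z 268, out to x -50, upturned end there to z 281. The sliding hook is alike.
- carriage (a joint): Slide (m) of the aluminium hook carriage along the rail, growing along the rack's +y (left). 0 = start notch, its hook only 28 mm from the fixed hook on its right; 0.036 = next notch, mid-gap, 64 mm from either neighbour's hook: the wanted one; 0.072 = last notch, too far. About 2 N friction with the pin out; +-1 mm play with it in. Carriage straddles the rail: 30 mm along y, x +-22, top z 298 mm.
- plunger (a joint): Lift (m) of the spring index pin: 0 = fully home in a notch, 0.015 = upper stop. Lifted 0.011 it clears the notched strip; pull 0.012 to 0.014 to slide. Spring pulls back 4.4 N at 0, 7.4 N at the stop. Let go between notches it rides on the strip; round-ended, it drops into a notch when within about 3 mm of it.
- knob (a point): Centre of the round black plunger knob on top of the carriage: 24 mm diameter, 16 mm high (8 above and below this point), on an 8 mm stem, its underside 18 mm above the carriage's top. z 324 mm with the pin home. Moves with carriage and pin.
- hook (a point): Point on the axis of the sliding carriage's empty hook rod: z 268 mm, 35 mm in front of the rack's centre plane, 15 mm behind the axis of the upturned end, 13 mm in front of the carriage's face. Axes parallel to the rack's. Moves with the carriage.
- wrench: Steel combination wrench, 212 mm, about 0.36 kg. Origin: centre of the ring's hole; +z along its length to the ring end (jaw at -z), y across its width, x through the hole. Ring: 28 mm hole, 44 outside, 12 thick. Shaft 18 wide, 9 thick, z -20 to -150. Jaw end 42 wide, 12 thick, to z -190. Mass centre near z -89. Hung: origin 11 mm below the hook rod's axis, z up.
- rest: Fixed dark steel sloped rest, wrench leaning on it at 45 degrees, ring up, own x forward and down into the slope. Origin on the bench; +x: where the slope rises. Base x -90 to 60, y +-45 mm. Ledge for the jaw at x -70, z 35; upper bar, y +-35, at x 40, z 134 on 8 mm posts at y +-31. Shaft free between. Ring centre at x 64, z 169 (y varies by 8).
- hammer_end (a point): Lower end of the hammer that hangs on the rack: wooden handle 22 mm wide, 18 thick, steel head 38 wide, 25 thick; 167 mm below its hole. All four hanging tools have a steel ring on top, 24 mm hole, 36 outside, 8 thick, hole centre at z 259 mm, about 35 mm in front of the rack's centre plane. Which one hangs on which fixed hook varies.
- scraper_end (a point): Lower end of the hanging scraper: black handle 24 mm wide, 16 thick, blade 40 wide; 169 mm below its hole.
- ratchet_end (a point): Lower end of the hanging ratchet: 14 mm round handle, 34 mm round head reaching 21 mm to the front; 170 mm below its hole.
- spanner_end (a point): Lower end of the small hanging spanner: 12 mm wide, 6 thick, jaw 28 wide; 144 mm below its hole.
- spray_can: Standing spray can, 56 mm diameter, 170 mm high; origin under its centre. Leave it and all the following alone.
- bolt_jar: Standing jar, 60 mm diameter, 85 mm high; origin under its centre.
- tape_measure: Black tape measure lying flat, 65 x 65 x 34 mm; origin under its centre.
- socket: Standing steel socket, 32 mm diameter, 45 mm high; origin under its centre.
- screwdriver: Screwdriver lying on the bench, 200 mm long along own x, 26 mm high; origin under its middle.
- claw_hammer: Hammer lying on the bench, 260 mm long along own x, 26 mm high, head at +x; origin under its middle.
- bolt_tray: Grey open tray, 90 x 120 x 40 mm; origin under its centre.
There are look-alikes about, which are no part of the job. What is shaped like the wrench but pink is not meant.

How it is judged (in metres and radians):
On the way, in this order (a step that is already met when the one before it is completed fails the run):
1. the carriage stands one notch further left with the pin fully home (value of joint carriage between 0.033 and 0.039 m and value of joint plunger below 0.003 m), for 0.3 s.
2. the wrench's ring sits on the sliding hook (x of wrench in the frame of hook between -0.014 and 0.014 m and y of wrench in the frame of hook between -0.007 and 0.007 m and z of wrench in the frame of hook between -0.017 and -0.007 m and angle between wrench's own z axis and vertical below 0.2 rad), for 0.2 s.
At the end, for the whole second after the job is handed in: Carriage in the middle notch (36 +-3 mm), pin home (3 mm); wrench hangs by its ring on the carriage's hook (hole centre 7-17 mm below the rod axis, within 7 mm sideways, 14 mm along the rod), within 0.2 rad of vertical, released, at rest; neighbours' lower ends within 20 mm of their start (all of step 1 and all of step 2 and linear speed of wrench below 0.03 m/s and contact force between the fingers and wrench below 0.1 N and distance of each of hammer_end, scraper_end, ratchet_end, spanner_end from where it was at the start of the episode below 0.02 m); the robot touches nothing.
It fails at once if a hanging neighbour is knocked: its lower end moves more than 35 mm (distance of any of hammer_end, scraper_end, ratchet_end, spanner_end from where it was at the start of the episode above 0.035 m).
It fails at once if something else on the bench is shifted by more than 30 mm (distance of any of spray_can, bolt_jar, tape_measure, socket, screwdriver, claw_hammer, bolt_tray from where it was at the start of the episode above 0.03 m).
It also fails if it takes over 61 s, if anything falls off the work surface, if the arm or the gripper's body presses on something with over 40 N, if the wrist force passes 120 N, or if a joint passes its speed limit or range.

## Working session

There is one attempt and no reset: what is moved stays moved. The work goes in short steps, Python scripts to look and compute and a tool call to move; the robot and the scene stay as the last step left them, time stands still between calls to the robot, and variables do not carry over. Pictures are saved under pics/ and viewed, at most 10 in all, crops included, and the job is handed in when it is done.

Besides the shell and the picture viewer there is one more tool, called after "Call:" by a JSON object that holds its "api" and its "payload". move_arm: Moves the arm, as the interface text tells. Its arguments: {"type":"object","properties":{"commands":{"type":"array","items":{"type":"array"}}},"required":["commands"]}

```bash
mkdir -p pics
cat > h.py <<'E'
import numpy as np, cv2
from cell import env, read_camera, search_frame, cut_out
def P(c):
    R=cv2.Rodrigues(np.array(c["rvec"],float))[0]; t=np.array(c["tvec"],float).reshape(3)
    K=np.array([[c["fx"],0,c["cx"]],[0,c["fy"],c["cy"]],[0,0,1]]); return K,R,t
def proj(c,X):
    K,R,t=P(c); v=K@(R@np.array(X,float)+t); return v[:2]/v[2]
def ray(c,uv):
    K,R,t=P(c); d=R.T@np.linalg.inv(K)@np.array([*uv,1.]); return -R.T@t,d/np.linalg.norm(d)
def onz(c,uv,z):
    o,d=ray(c,uv); return o+d*(z-o[2])/d[2]
def tri(c1,u1,c2,u2):
    o1,d1=ray(c1,u1);o2,d2=ray(c2,u2)
    s=np.linalg.lstsq(np.c_[d1,-d2],o2-o1,rcond=None)[0]
    a=o1+s[0]*d1;b=o2+s[1]*d2; return (a+b)/2,np.linalg.norm(a-b)
def save(c,n,crop=None,k=1):
    im=c["image"][:,:,::-1]
    if crop: x0,y0,x1,y1=crop; im=im[y0:y1,x0:x1]
    cv2.imwrite("pics/"+n,cv2.resize(im,None,fx=k,fy=k,interpolation=cv2.INTER_CUBIC))
E
python3 - <<'E'
from h import *
np.set_printoptions(precision=1,suppress=True)
cs={n:read_camera(n) for n in("scene","side","wrist")}
for n,c in cs.items():
    K,R,t=P(c);print(n,"pos",-R.T@t,"fwd",R[2],c["fx"])
cv2.imwrite("pics/a.png",cv2.resize(np.hstack([cs["scene"]["image"],cs["side"]["image"]])[:,:,::-1],(800,300),interpolation=cv2.INTER_AREA))
save(cs["scene"],"scene.png",k=1.4);save(cs["side"],"side.png",k=1.4)
for th in ["knob","hook","wrench","rest","rack","carriage","hammer_end","scraper_end","ratchet_end","spanner_end"]:
    for n,c in cs.items():
        print(th,n,[(np.round(d["at"]),round(d["confidence"],2)) for d in search_frame(th,c)][:4])
print(env.state())
E
```

```text
scene pos [1045.7 -942.2 1005.2] fwd [-0.4  0.7 -0.6] 527.5684894864081
side pos [238.1 712.8 698.3] fwd [ 0.3 -0.8 -0.5] 424.43742519323087
wrist pos [ 95.7 621.6 383.2] fwd [ 0.3 -0.1 -1. ] 352.2340739939211
knob scene [(array([342., 196.]), 0.3)]
knob side [(array([178., 175.]), 0.62)]
knob wrist []
hook scene [(array([383., 176.]), 0.6), (array([270., 388.]), 0.2)]
hook side [(array([183., 191.]), 0.78), (array([224., 217.]), 0.41)]
hook wrist []
wrench scene [(array([110., 310.]), 0.89), (array([215., 292.]), 0.8)]
wrench side [(array([427., 220.]), 0.65), (array([334., 192.]), 0.56)]
wrench wrist []
rest scene [(array([216., 316.]), 0.96), (array([361., 207.]), 0.44)]
rest side [(array([331., 226.]), 0.64), (array([163., 257.]), 0.49)]
rest wrist []
rack scene [(array([362., 206.]), 0.76)]
rack side [(array([142., 257.]), 0.7), (array([176., 177.]), 0.15)]
rack wrist []
carriage scene [(array([381., 181.]), 0.68), (array([379., 170.]), 0.59)]
carriage side [(array([182., 193.]), 0.88)]
carriage wrist []
hammer_end scene [(array([391., 198.]), 0.78), (array([318., 222.]), 0.32)]
hammer_end side [(array([145., 292.]), 0.72)]
hammer_end wrist []
scraper_end scene [(array([307., 238.]), 0.54)]
scraper_end side [(array([182., 191.]), 0.38)]
scraper_end wrist []
ratchet_end scene [(array([393., 199.]), 0.72), (array([343., 198.]), 0.62), (array([380., 168.]), 0.38)]
ratchet_end side [(array([224., 218.]), 0.58)]
ratchet_end wrist []
spanner_end scene [(array([286., 237.]), 0.55)]
spanner_end side [(array([166., 257.]), 0.7)]
spanner_end wrist []
{'t': 1.65, 'joints': array([ 1.2,  0.5,  1.6, -0. ,  1.1, -0.1]), 'qvel': array([ 0., -0., -0., -0., -0.,  0.]), 'tau': array([ -0. , -61.2, -25.8,   0.1,   0. ,   0. ]), 'eef_pos': array([169.6, 601.5, 404.7]), 'tcp_rot': array([3.1, 0. , 2.9]), 'ft_force': array([-0.2,  0.3, -0.1]), 'moment': array([-0. ,  0. , -0.1]), 'grip_force': 0.0, 'opening': 1.0006301247513694}
```

View pics/scene.png

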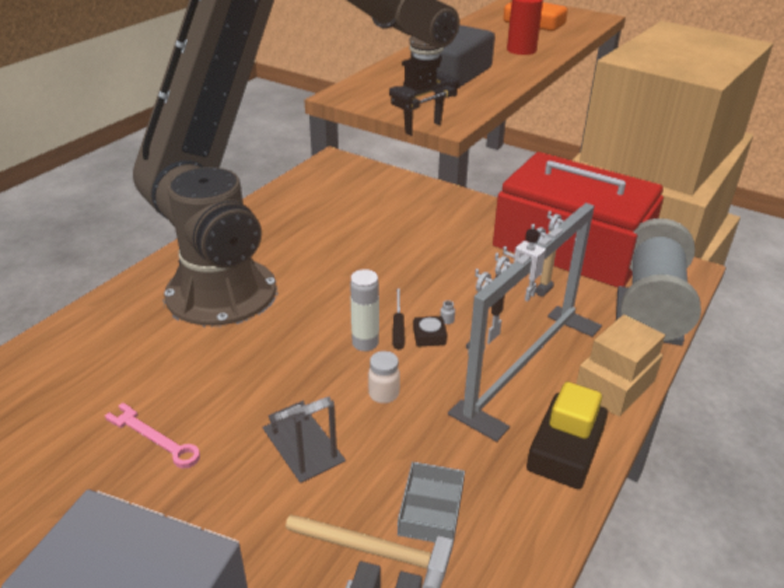

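View pics/side.png

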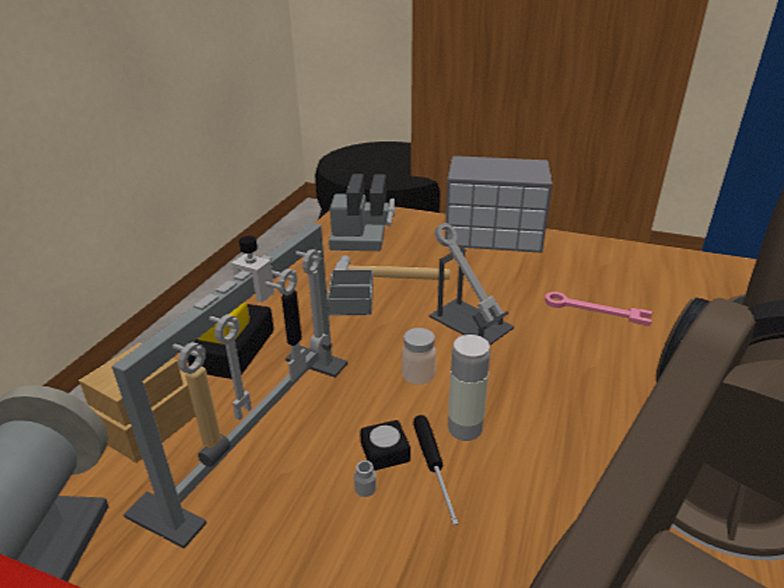

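The grey wrench leans on the dark rest, at side px (331,205) and scene px (216,292). The pink look-alike lies flat, at scene (110,310) and side (427,220). The grey one on the sloped rest fits the description. The knob is at scene (380,168) and side (177,175). I'll enlarge both areas to confirm.

Run:
```python
from h import *
np.set_printoptions(precision=1,suppress=True)
s=read_camera("scene");d=read_camera("side")
def mk(a,b,n):
    f=lambda c,r,k:cv2.resize(c["image"][r[1]:r[3],r[0]:r[2],::-1],None,fx=k,fy=k,interpolation=cv2.INTER_CUBIC)
    A=f(d,*a);B=f(s,*b);h=max(len(A),len(B))
    pad=lambda I:cv2.copyMakeBorder(I,0,h-len(I),0,0,cv2.BORDER_CONSTANT)
    o=np.hstack([pad(A),pad(B)]);print(o.shape);cv2.imwrite("pics/"+n,o)
mk(((80,150,260,395),2.4),((315,140,440,320),2.9),"rackc.png")
mk(((290,140,380,260),4),((160,260,270,350),4),"wrc.png")
k,e=tri(s,(380,168),d,(177.5,174.5));print("knob",k,e)
for th in("wrench","rest"):
    for n,c in(("scene",s),("side",d)):
        for q in cut_out(th,c)[:2]:
            r=q["region"];ys,xs=np.nonzero(r);print(th,n,q["confidence"],q["at"],xs.min(),xs.max(),ys.min(),ys.max(),r.sum())
```

```text
(588, 794, 3)
(480, 800, 3)
knob [673.8 111.2 322.8] 0.08172626296326171
wrench scene 0.73 [111.6, 310.4] 76 142 288 333 665
wrench scene 0.6 [218.8, 292.2] 197 236 284 299 222
wrench side 0.72 [332.5, 193.4] 311 358 159 229 623
wrench side 0.66 [433.0, 219.1] 390 465 208 232 627
rest scene 0.47 [379.0, 178.2] 360 389 163 199 441
rest side 0.83 [333.5, 225.1] 307 367 176 245 1287
```

View pics/rackc.png

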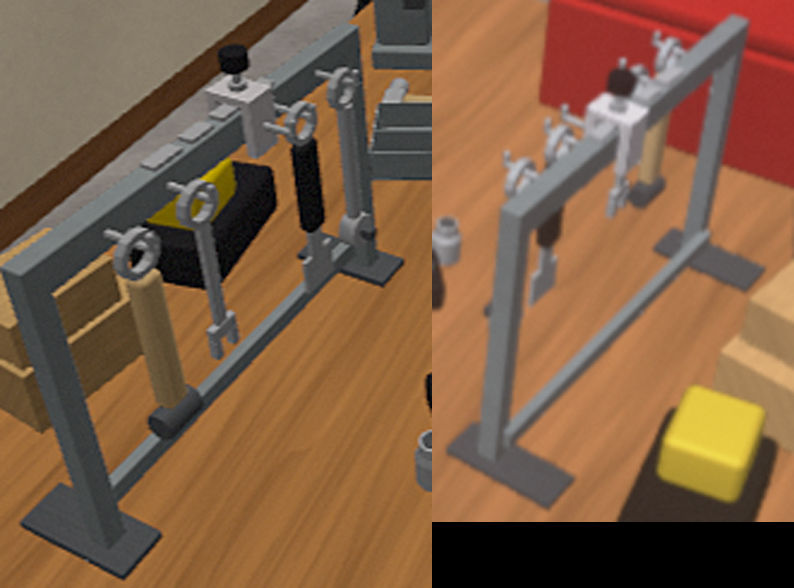

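View pics/wrc.png

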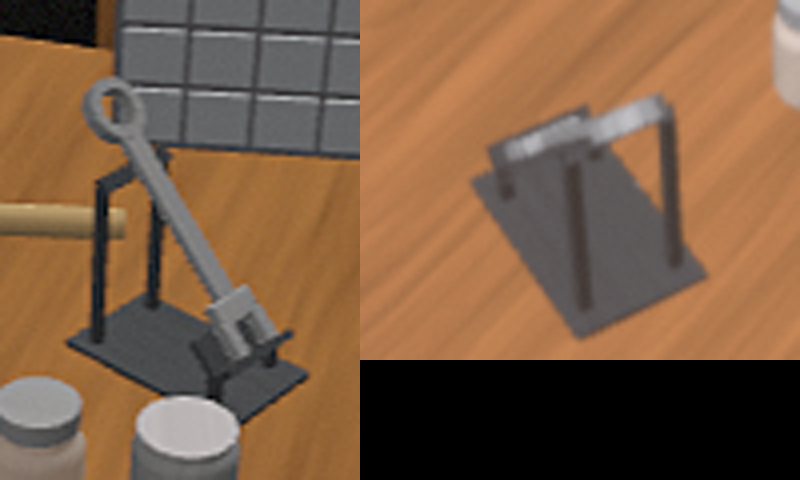

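The enlarged crop confirms it. The grey wrench lies ring up on the rest, with the ring at side px ~(318,167). The rack crop shows, from left to right, hammer, spanner, carriage with knob, scraper and ratchet. Next I fit the rack and rest poses from hand-picked corners.

Run:
```python
from h import *
from scipy.optimize import least_squares
np.set_printoptions(precision=1,suppress=True)
s=read_camera("scene");d=read_camera("side")
S=lambda x,y:((x-432)/2.9+315,y/2.9+140); D=lambda x,y:(x/2.4+80,y/2.4+150)
S4=lambda x,y:((x-360)/4+160,y/4+260); D4=lambda x,y:(x/4+290,y/4+140)
def fit(pts,x0):
    def f(p):
        c,n=np.cos(p[2]),np.sin(p[2])
        return np.concatenate([proj(cam,[p[0]+c*X[0]-n*X[1],p[1]+n*X[0]+c*X[1],X[2]])-uv for cam,uv,X in pts])
    r=least_squares(f,x0,loss="soft_l1",x_scale=[1,1,.01]);print(r.x[:2],"yaw",round(r.x[2],4));print(r.fun.reshape(-1,2).round(1).tolist());return r.x
rp=[(s,S(620,82),(0,-36,324)),(d,D(233,58),(0,-36,324)),
 (d,D(142,556),(-35,190,4)),(d,D(41,505),(75,190,4)),
 (s,S(560,494),(75,-190,4)),(s,S(755,279),(75,190,4)),(s,S(668,239),(-35,190,4)),
 (s,S(501,213),(-10,-200,276)),(s,S(530,215),(10,-200,276)),(s,S(747,20),(10,200,276)),
 (d,D(7,268),(10,200,276)),(d,D(357,25),(-10,-200,276))]
fit(rp,[670,140,0])
tp=[(d,D4(68,342),(60,45,4)),(d,D4(152,293),(60,-45,4)),(d,D4(308,375),(-90,-45,4)),(d,D4(235,425),(-90,45,4)),
 (s,S4(580,338),(60,-45,4)),(s,S4(708,275),(60,45,4)),(s,S4(470,180),(-90,-45,4))]
p=fit(tp,[450,-250,0])
r=onz(d,D4(113,108),169);print("ring",r)
c,n=np.cos(p[2]),np.sin(p[2]);e=r[:2]-p[:2];print("ring in rest",c*e[0]+n*e[1],-n*e[0]+c*e[1])
for th,z in(("spray_can",85),("bolt_jar",42)): 
    for q in search_frame(th,d)[:1]: print(th,onz(d,q["at"],z))
for q in cut_out("wrench",d)[:1]:
    pass
st=env.state();print(st["t"],st["tcp_rot"].tolist(),st["eef_pos"])
```

```text
[678.8 147.1] yaw -0.1007
[[0.8, -0.5], [-0.3, -0.3], [1.5, -1.1], [0.3, -1.1], [1.4, -0.7], [0.1, -0.6], [-2.5, -1.0], [-0.1, 0.1], [-2.7, 2.7], [0.4, 1.5], [-2.2, 3.0], [0.3, 2.4]]
[ 452.9 -270.5] yaw -0.4247
[[-1.1, -0.9], [-2.1, -0.9], [0.5, -1.3], [-0.9, 0.4], [-0.9, -0.7], [-0.0, -1.0], [-0.8, -0.7]]
ring [ 509.4 -301.6  169. ]
ring in rest 64.25405671895857 -5.094659819375533
spray_can [376.3  30.8  85. ]
bolt_jar [488.4 -65.9  42. ]
2.2 [3.141479375616196, 3.4645983052028484e-05, 2.8667968673159074] [169.6 601.5 404.8]
```

Call:
{"api": "move_arm", "payload": {"commands": [[[0.93,-0.91,0.32],0.12,1],[[0.93,-0.91,0.32],0.12,1],[[0.93,-0.91,0.32],0.12,1],[[0.93,-0.91,0.32],0.12,1],[[0.93,-0.91,0.32],0.12,1],[[0.93,-0.91,0.32],0.12,1],[[0.93,-0.91,0.32],0.12,1],[[0.93,-0.91,0.32],0.12,1],[[0.93,-0.91,0.32],0.12,1],[[0.93,-0.91,0.32],0.12,1],[[0.93,-0.91,0.32],0.12,1],[[0.93,-0.91,0.32],0.12,1],[[0.93,-0.91,0.32],0.12,1],[[0.93,-0.91,0.32],0.12,1],[[0.93,-0.91,0.32],0.12,1],[[0.93,-0.91,0.32],0.12,1],[[0.93,-0.91,0.32],0.12,1],[[0.93,-0.91,0.32],0.12,1],[[0,0,0],0,0],[[0,0,0],0,0]]}}

```text
t: 3.87
eef_pos: [672.9, 108.5, 576.8]
tcp_rot: [3.142, -0.001, 3.037]
ft_force: [-0.4, 0.2, -0.8]
opening: 0.91
grip_force: 0.0
```

Run:
```python
from h import *
np.set_printoptions(precision=1,suppress=True)
w=read_camera("wrist");s=read_camera("scene");d=read_camera("side")
K,R,t=P(w);print(-R.T@t,R[2]);st=env.state();print(st["eef_pos"],st["tcp_rot"][2],st["t"])
save(w,"w1.png",k=1.4)
for th in("knob","carriage","hook"):
  for n,c in(("w",w),("s",s),("d",d)):
    for q in search_frame(th,c)[:2]: print(th,n,q["at"],q["confidence"],onz(c,q["at"],324) if n=="w" else "")
```

```text
[596.6 115.8 555.9] [ 0.3 -0.  -1. ]
[671.2 111.  577.4] 3.040333738142772 4.0167
knob w [287.7, 225.0] 0.93 [672.1 112.7 324. ]
knob w [128.9, 42.8] 0.23 [547.3  28.9 324. ]
knob s [380.5, 169.4] 0.55 
knob s [392.8, 194.7] 0.32 
knob d [276.5, 317.0] 0.66 
knob d [176.6, 174.3] 0.54 
carriage w [287.3, 205.9] 0.75 [658.5 113.8 324. ]
carriage w [287.8, 226.1] 0.29 [672.9 112.7 324. ]
carriage s [380.2, 181.2] 0.91 
carriage s [215.2, 316.6] 0.23 
carriage d [181.7, 192.6] 0.68 
carriage d [177.5, 176.2] 0.32 
hook w [285.2, 209.0] 0.88 [660.5 112.1 324. ]
hook s [381.4, 176.0] 0.87 
hook s [392.7, 193.0] 0.27 
hook d [181.4, 190.2] 0.69
```

View pics/w1.png

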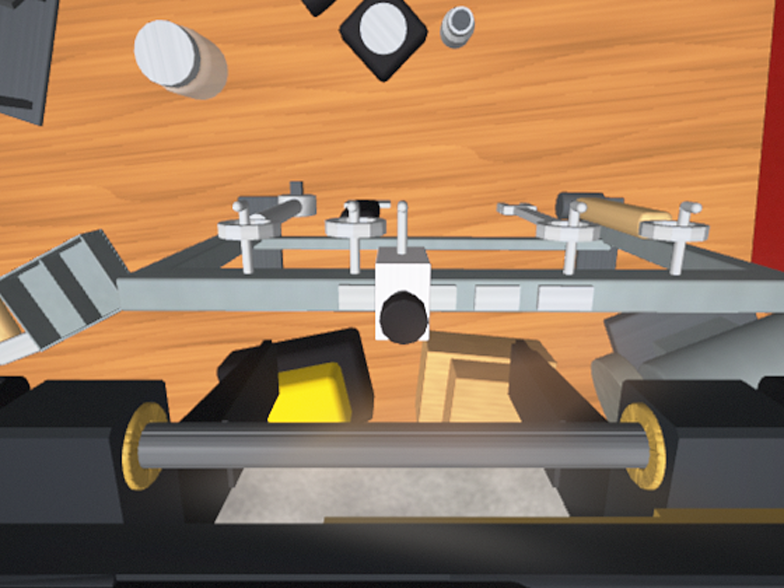

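Call:
{"api": "move_arm", "payload": {"commands": [[[0.04,0.05,-0.5],0.03,0],[[0,0,-0.8],0.03,0],[[0,0,-0.8],0,0],[[0,0,-0.55],0,0],[[0,0,0],0,0],[[0,0,0],0,-1],[[0,0,0],0,-1],[[0,0,0],0,-1],[[0,0,0],0,-1],[[0,0,0],0,-1],[[0,0,0],0,-1]]}}

```text
t: 5.38
eef_pos: [672.9, 112.0, 499.3]
tcp_rot: [3.14, 0.002, 3.045]
ft_force: [0.7, 3.6, 6.4]
opening: 0.24
grip_force: 30.0
```

Run:
```python
from h import *
np.set_printoptions(precision=2,suppress=True)
w=read_camera("wrist");st=env.state();print(st)
```

```text
{'t': 5.4333, 'joints': array([ 0.07,  0.51,  1.27,  0.  ,  1.36, -1.41]), 'qvel': array([-0., -0.,  0.,  0., -0., -0.]), 'tau': array([ -2.33, -62.02, -26.81,  -0.95,   0.27,  -0.01]), 'eef_pos': array([672.88, 111.97, 499.27]), 'tcp_rot': array([3.14, 0.  , 3.04]), 'ft_force': array([-0.77,  3.87,  5.97]), 'moment': array([ 0.72, -0.09, -0.04]), 'grip_force': 30.00087797641754, 'opening': 0.24507990624870335}
```

Call:
{"api": "move_arm", "payload": {"commands": [[[0,0,0.15],0,-1],[[0,0,0.15],0,-1],[[0,0,0.13],0,-1],[[0,0,0],0,-1],[[0,0,0],0,-1]]}}

```text
t: 5.85
eef_pos: [673.1, 111.6, 510.3]
tcp_rot: [-3.141, -0.001, 3.044]
ft_force: [4.8, 2.1, -6.3]
opening: 0.245
grip_force: 30.0
```

Run:
```python
from h import *
np.set_printoptions(precision=2,suppress=True)
w=read_camera("wrist");d=read_camera("side");st=env.state();print(st["eef_pos"],st["ft_force"])
for n,c in(("w",w),("d",d)):
  for q in search_frame("knob",c)[:2]: print(n,q["at"],q["confidence"])
f=lambda c,r,k:cv2.resize(c["image"][r[1]:r[3],r[0]:r[2],::-1],None,fx=k,fy=k,interpolation=cv2.INTER_CUBIC)
cv2.imwrite("pics/lift.png",np.hstack([f(d,(130,120,230,240),4),f(w,(180,60,280,180),4)[:, :400]]))
```

```text
[673.14 111.58 510.33] [ 4.1   1.72 -7.16]
w [282.5, 274.2] 0.91
w [418.1, 174.5] 0.18
```

View pics/lift.png

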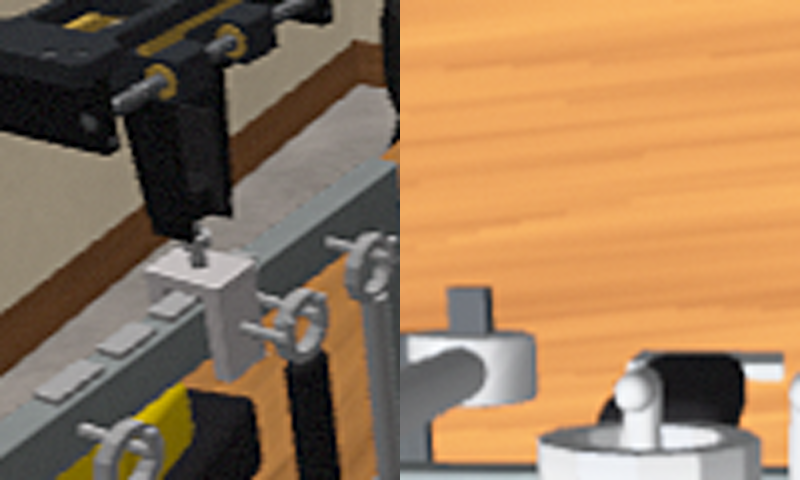

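The side view shows the fingers on the knob with the stem drawn out (~side px 180,180). Lift is ~11 mm, so I pull 2 mm more and slide left.

Call:
{"api": "move_arm", "payload": {"commands": [[[0,0,0.07],0,-1],[[0,0,0],0,-1],[[0,0,0],0,-1],[[0.02,0.2,0],0,-1],[[0.02,0.2,0],0,-1],[[0.02,0.2,0],0,-1],[[0.02,0.2,0],0,-1],[[0.02,0.2,0],0,-1],[[0.02,0.2,0],0,-1],[[0,0,0],0,-1],[[0,0,0],0,-1],[[0,0,0],0,-1]]}}

```text
t: 7.05
eef_pos: [676.8, 148.5, 513.0]
tcp_rot: [3.141, 0.001, 3.045]
ft_force: [6.2, 1.1, -7.8]
opening: 0.247
grip_force: 30.0
```

Run:
```python
from h import *
np.set_printoptions(precision=2,suppress=True)
w=read_camera("wrist");d=read_camera("side");st=env.state();print(st["t"],st["eef_pos"],st["ft_force"],st["opening"])
for th in("hook","carriage","knob"):
  for n,c in(("w",w),("d",d)):
    for q in search_frame(th,c)[:2]: print(th,n,q["at"],q["confidence"],onz(c,q["at"],268))
```

```text
7.15 [676.75 148.4  513.03] [ 6.01  1.4  -8.77] 0.24789994328177253
hook w [280.0, 243.2] 0.74 [686.23 146.43 268.  ]
hook d [171.6, 199.9] 0.89 [690.75 119.91 268.  ]
carriage w [280.9, 239.8] 0.84 [683.85 147.28 268.  ]
carriage d [171.5, 201.0] 0.78 [688.65 123.57 268.  ]
knob w [281.7, 275.8] 0.56 [710.49 145.27 268.  ]
knob w [301.7, 7.2] 0.31 [545.1  172.53 268.  ]
knob d [144.8, 293.4] 0.18 [583.43 358.43 268.  ]
```

Call:
{"api": "move_arm", "payload": {"commands": [[[0,-0.02,0],0,-1],[[0,0,-0.1],0,-1],[[0,0,-0.15],0,-1],[[0,0,-0.15],0,-1],[[0,0,-0.05],0,-1],[[0,0,0],0,-1],[[0,0,0],0,-1]]}}

```text
t: 8.03
eef_pos: [676.7, 147.8, 499.7]
tcp_rot: [3.141, 0.001, 3.045]
ft_force: [6.2, 1.4, -7.1]
opening: 0.243
grip_force: 30.0
```

Call:
{"api": "move_arm", "payload": {"commands": [[[0,0,0],0,0],[[0,0,0],0,0],[[0,0,0],0,0],[[0,0,0],0,0],[[0,0,0.3],0,0],[[0,0,1],0,0],[[0,0,1],0,0],[[0,0,0.9],0,0],[[0,0,0],0,0]]}}

```text
t: 8.78
eef_pos: [675.4, 146.9, 602.7]
tcp_rot: [3.14, 0.009, 3.044]
ft_force: [-0.8, -0.1, 1.1]
opening: 0.501
grip_force: 0.0
```

Run:
```python
from h import *
np.set_printoptions(precision=2,suppress=True)
w=read_camera("wrist");d=read_camera("side");s=read_camera("scene");st=env.state();print(st["t"],st["eef_pos"],st["ft_force"],st["opening"])
for th in("hook","knob"):
  for n,c in(("w",w),("d",d),("s",s)):
    for q in search_frame(th,c)[:2]: print(th,n,q["at"],q["confidence"])
q=search_frame("knob",w)[0]["at"];print(onz(w,q,324))
f=lambda c,r,k:cv2.resize(c["image"][r[1]:r[3],r[0]:r[2],::-1],None,fx=k,fy=k,interpolation=cv2.INTER_CUBIC)
cv2.imwrite("pics/home.png",np.vstack([f(w,(80,120,560,260),1.65)[:231],np.hstack([f(d,(130,140,230,230),4)[:360,:396],f(s,(340,130,440,220),4)[:360,:396]])]))
print(cv2.imread("pics/home.png").shape)
```

```text
8.9333 [676.34 147.05 595.61] [ 0.08 -0.45 -0.86] 0.5007742329838537
hook w [281.3, 197.3] 0.77
hook w [298.1, 20.5] 0.35
hook d [171.5, 199.6] 0.9
hook s [389.4, 169.2] 0.74
knob w [281.9, 215.1] 0.84
knob d [163.7, 185.0] 0.58
knob s [383.6, 162.4] 0.69
[677.35 147.45 324.  ]
(591, 792, 3)
```

View pics/home.png

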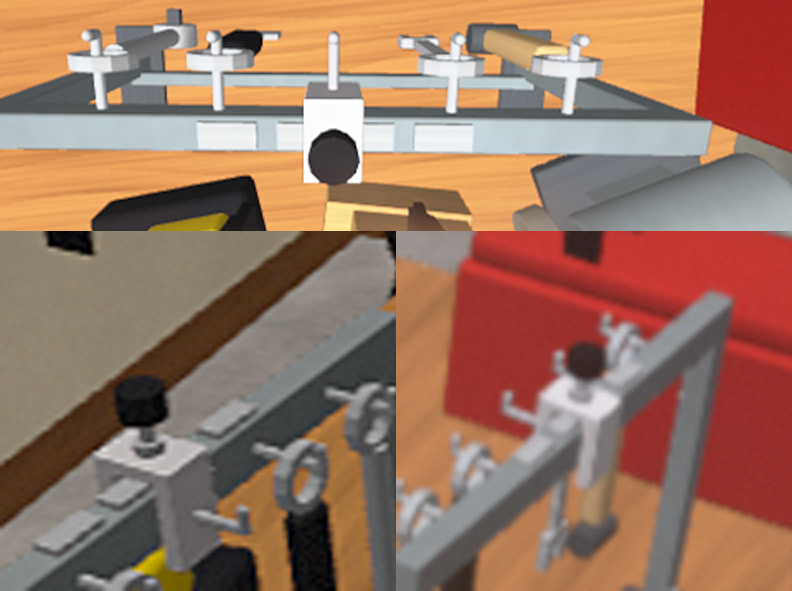

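Run:
```python
from h import *
np.set_printoptions(precision=2,suppress=True)
w=read_camera("wrist");d=read_camera("side");s=read_camera("scene")
print("knob",tri(s,(387.2,162.2),d,(165.5,182.2)))
q=[onz(w,(u/1.65+80,v/1.65+120),281) for u,v in((92,36),(214,38),(333,38),(457,40),(580,42))]
print(np.array(q))
q=np.array(q);a=np.polyfit(q[:,1],q[:,0],1);print("yaw",-np.arctan(a[0]))
```

```text
knob (array([677.97, 145.42, 323.2 ]), np.float64(0.024304863620523403))
[[612.47  33.17 281.  ]
 [619.28  93.31 281.  ]
 [624.99 152.17 281.  ]
 [631.92 213.46 281.  ]
 [638.81 274.36 281.  ]]
yaw -0.1079980707461446
```

The carriage is centred between its neighbours, with the hook at crop px (333,45). The knob is at z 323, so the pin is home. Now to the wrench.

Call:
{"api": "move_arm", "payload": {"commands": [[[-0.31,-0.83,-0.27],-0.23,0],[[-0.31,-0.83,-0.27],-0.23,0],[[-0.31,-0.83,-0.27],-0.23,0],[[-0.31,-0.83,-0.27],-0.23,0],[[-0.31,-0.83,-0.27],-0.23,0],[[-0.31,-0.83,-0.27],-0.23,0],[[-0.31,-0.83,-0.27],-0.23,0],[[-0.31,-0.83,-0.27],-0.23,0],[[-0.31,-0.83,-0.27],-0.23,0.6],[[-0.31,-0.83,-0.27],-0.23,0.6],[[-0.31,-0.83,-0.27],-0.23,0.6],[[-0.31,-0.83,-0.27],-0.23,0.6],[[-0.31,-0.83,-0.27],-0.23,0.6],[[-0.31,-0.83,-0.27],-0.23,0.6],[[-0.31,-0.83,-0.27],-0.23,0.6],[[-0.31,-0.83,-0.27],-0.23,0.6],[[-0.31,-0.83,-0.27],-0.23,0.6],[[-0.31,-0.83,-0.27],-0.23,0.6],[[0,0,0],0,0.6],[[0,0,0],0,0.6]]}}

```text
t: 11.1
eef_pos: [508.8, -302.1, 449.3]
tcp_rot: [3.141, -0.001, 2.711]
ft_force: [1.1, 0.4, 0.9]
opening: 0.802
grip_force: 0.0
```

Run:
```python
from h import *
np.set_printoptions(precision=2,suppress=True)
w=read_camera("wrist");st=env.state();print(st["t"],st["eef_pos"],st["tcp_rot"],st["opening"])
save(w,"w2.png",k=1.4)
for q in search_frame("wrench",w): print(q)
```

```text
11.15 [ 509.15 -301.21  449.8 ] [ 3.14 -0.    2.71] 0.8002101699010621
{'at': [282.0, 158.6], 'confidence': 0.85}
{'at': [109.6, 25.9], 'confidence': 0.85}
```

View pics/w2.png

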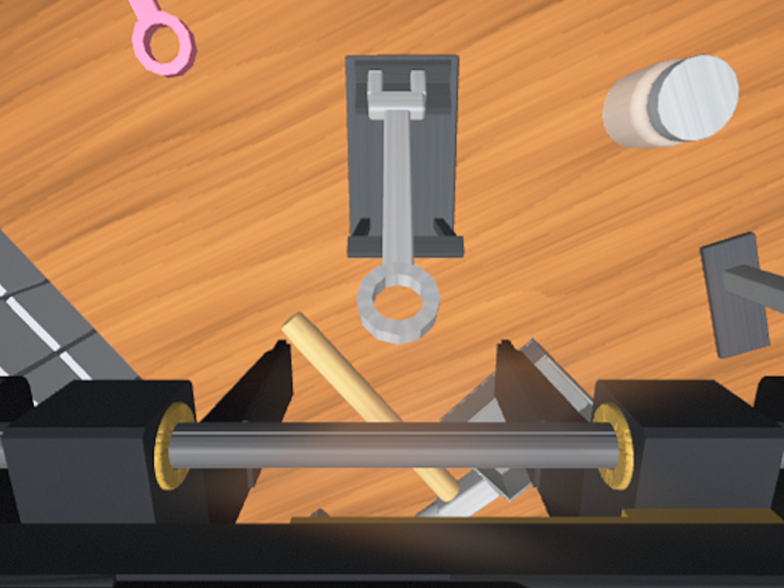

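The wrist picture shows the grey wrench aligned with the gripper, ring centre at (284,216) in camera pixels. The pink one is far off at the top left.

Run:
```python
from h import *
np.set_printoptions(precision=2,suppress=True)
w=read_camera("wrist");p=onz(w,(398/1.4,303/1.4),169);st=env.state();e=p-st["eef_pos"];print(p,e)
print("jaw",onz(w,(397/1.4,97/1.4),40))
print("down to tcp 350:",350-st["eef_pos"][2])
```

```text
[ 511.66 -299.43  169.  ] [   2.15    0.9  -281.25]
jaw [ 402.89 -249.64   40.  ]
down to tcp 350: -100.24630378837162
```

Call:
{"api": "move_arm", "payload": {"commands": [[[0.07,0.05,-0.8],0,0.6],[[0,0,-0.9],0,0.6],[[0,0,-0.9],0,0.6],[[0,0,-0.73],0,0.6],[[0,0,0],0,0.6],[[0,0,0],0,-1],[[0,0,0],0,-1],[[0,0,0],0,-1],[[0,0,0],0,-1],[[0,0,0],0,-1],[[0,0,0],0,-1]]}}

```text
t: 12.17
eef_pos: [511.3, -299.7, 350.7]
tcp_rot: [-3.141, 0.001, 2.713]
ft_force: [-0.9, 0.4, 4.8]
opening: 0.466
grip_force: 30.0
```

Call:
{"api": "move_arm", "payload": {"commands": [[[0,0,0.4],0,-1],[[0,0,0.8],0,-1],[[0,0,0.9],0,-1],[[0,0,0.9],0,-1],[[0,0,0.9],0,-1],[[0,0,0.9],0,-1],[[0,0,0],0,-1]]}}

```text
t: 12.75
eef_pos: [511.1, -299.5, 498.7]
tcp_rot: [-3.14, 0.007, 2.713]
ft_force: [0.6, -0.0, -3.6]
opening: 0.465
grip_force: 30.0
```

Run:
```python
from h import *
np.set_printoptions(precision=2,suppress=True)
w=read_camera("wrist");d=read_camera("side");st=env.state();print(st["t"],st["eef_pos"],st["ft_force"],st["moment"],st["opening"])
f=lambda c,r,k:cv2.resize(c["image"][r[1]:r[3],r[0]:r[2],::-1],None,fx=k,fy=k,interpolation=cv2.INTER_CUBIC)
cv2.imwrite("pics/held.png",np.hstack([f(w,(140,0,420,420),1.4),f(d,(280,40,420,250),2.8)]))
```

```text
12.85 [ 510.99 -299.48  493.6 ] [-0.4   0.44 -4.72] [ 0.   -0.01  0.02] 0.4659717390475444
```

View pics/held.png

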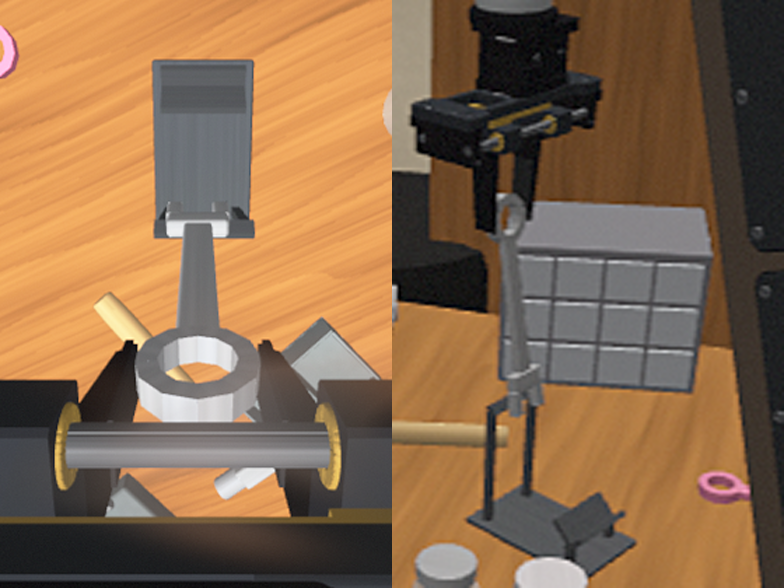

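The wrench hangs from the ring grip and has pivoted close to vertical. I'll carry it to just in front of the hook, then measure tilt and offset there.

Call:
{"api": "move_arm", "payload": {"commands": [[[0.095,0.3,-0.065],0.203,-1],[[0.095,0.6,-0.065],0.203,-1],[[0.095,0.9,-0.065],0.203,-1],[[0.095,0.9,-0.065],0.203,-1],[[0.095,0.9,-0.065],0.203,-1],[[0.095,0.9,-0.065],0.203,-1],[[0.095,0.9,-0.065],0.203,-1],[[0.095,0.9,-0.065],0.203,-1],[[0.095,0.9,-0.065],0.203,-1],[[0.095,0.9,-0.065],0.203,-1],[[0.095,0.9,-0.065],0.203,-1],[[0.095,0.9,-0.065],0.203,-1],[[0.095,0.9,-0.065],0.203,-1],[[0.095,0.9,-0.065],0.203,-1],[[0.095,0.9,-0.065],0.203,-1],[[0.095,0.9,-0.065],0.203,-1],[[0.095,0.8,-0.065],0.203,-1],[[0.095,0.5,-0.065],0.203,-1],[[0.095,0.3,-0.065],0.203,-1],[[0.095,0.17,-0.065],0.203,-1]]}}

```text
t: 14.52
eef_pos: [568.2, 159.8, 453.1]
tcp_rot: [-3.141, -0.003, 3.041]
ft_force: [0.1, 0.1, -3.3]
opening: 0.467
grip_force: 30.0
```

Run:
```python
from h import *
np.set_printoptions(precision=2,suppress=True)
for i in range(4): w=read_camera("wrist")
d=read_camera("side");st=env.state();p=st["eef_pos"];print(st["t"],p,st["tcp_rot"],st["ft_force"],st["moment"])
f=lambda c,r,k:cv2.resize(c["image"][r[1]:r[3],r[0]:r[2],::-1],None,fx=k,fy=k,interpolation=cv2.INTER_CUBIC)
yaw=st["tcp_rot"][2]-np.pi; fwd=np.array([np.cos(yaw),np.sin(yaw),0])
g=p+[0,0,-181]
for n,c in(("w",w),("d",d)):
  for q in cut_out("wrench",c)[:2]:
    ys,xs=np.nonzero(q["region"]);print(n,q["confidence"],q["at"],xs.min(),xs.max(),ys.min(),ys.max())
  for a in(0,.1,.2,.3): print(n,a,"jaw end",proj(c,g-fwd*190*np.sin(a)+[0,0,-190*np.cos(a)]),"ring",proj(c,g))
A=f(w,(140,0,420,420),1.4);B=f(d,(100,60,240,270),2.8);cv2.imwrite("pics/pre.png",np.hstack([A,B]))
```

```text
14.7667 [568.26 157.69 454.62] [-3.14 -0.    3.04] [-0.02  0.11 -4.31] [-0.04 -0.02  0.01]
w 0.8 [280.0, 249.0] 235 326 148 300
w 0 jaw end [281.18 190.43] ring [281.28 272.86]
w 0.1 jaw end [281.21 172.01] ring [281.28 272.86]
w 0.2 jaw end [281.26 153.36] ring [281.28 272.86]
w 0.3 jaw end [281.3  134.37] ring [281.28 272.86]
d 0.96 [229.5, 263.2] 216 249 209 308
d 0.8 [429.9, 220.1] 391 465 209 231
d 0 jaw end [226.48 296.51] ring [218.18 219.2 ]
d 0.1 jaw end [234.39 299.05] ring [218.18 219.2 ]
d 0.2 jaw end [242.31 300.93] ring [218.18 219.2 ]
d 0.3 jaw end [250.18 302.11] ring [218.18 219.2 ]
```

View pics/pre.png

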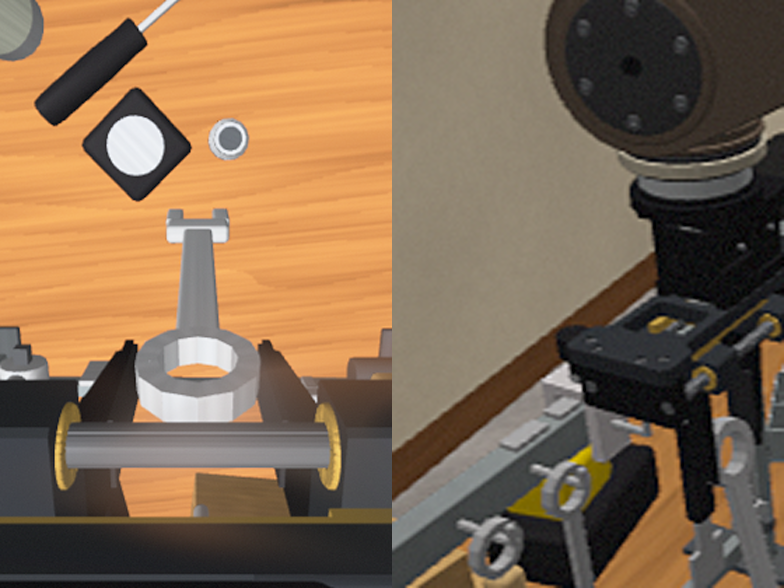

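Tilt ≈0.2 rad with the jaw trailing, ring centre z ≈273, lateral error ≈1 mm. In the side crop the ring is at (735,445), in line with the hook at (635,430). Threading it on slowly.

Call:
{"api": "move_arm", "payload": {"commands": [[[0.2,-0.01,0],0,-1],[[0.31,-0.028,0],0,-1],[[0.31,-0.028,0],0,-1],[[0.31,-0.028,0],0,-1],[[0.31,-0.028,0],0,-1],[[0.2,-0.02,0],0,-1],[[0,0,0],0,-1],[[0,0,0],0,-1]]}}

```text
t: 15.53
eef_pos: [617.8, 154.1, 454.4]
tcp_rot: [-3.142, -0.001, 3.038]
ft_force: [-0.8, -1.3, -3.1]
opening: 0.465
grip_force: 30.0
```

Call:
{"api": "move_arm", "payload": {"commands": [[[0.2,-0.02,0],0,-1],[[0.25,-0.03,0],0,-1],[[0.2,-0.03,0],0,-1],[[0.17,-0.02,0],0,-1],[[0,0,0],0,-1],[[0,0,0],0,-1]]}}

```text
t: 16.03
eef_pos: [642.3, 151.1, 454.6]
tcp_rot: [3.142, -0.0, 3.038]
ft_force: [0.8, 0.5, -4.0]
opening: 0.466
grip_force: 30.0
```

Run:
```python
from h import *
np.set_printoptions(precision=2,suppress=True)
d=read_camera("side");s=read_camera("scene");st=env.state();p=st["eef_pos"];print(st["t"],p,st["ft_force"],st["moment"])
f=lambda c,r,k:cv2.resize(c["image"][r[1]:r[3],r[0]:r[2],::-1],None,fx=k,fy=k,interpolation=cv2.INTER_CUBIC)
for n,c in(("d",d),("s",s)):
  print(n,"ring pred",proj(c,p+[0,0,-181.7]),"hook pt pred",proj(c,[677-35,147.3+3.6,268]),"tip",proj(c,[677-49.7,147.3+5.2,281]))
  for th in("wrench","hook"):
    for q in cut_out(th,c)[:2]:
      ys,xs=np.nonzero(q["region"]);print(n,th,q["confidence"],q["at"],xs.min(),xs.max(),ys.min(),ys.max())
```

```text
16.1333 [641.94 151.23 454.74] [-1.15  0.65 -3.61] [ 0.04 -0.04 -0.01]
d ring pred [184.51 210.31] hook pt pred [184.93 212.48] tip [190.49 208.45]
d wrench 0.78 [428.6, 222.3] 390 465 209 231
d wrench 0.74 [279.2, 194.6] 241 321 182 199
d hook 0.53 [188.4, 211.6] 180 192 196 214
s ring pred [372.48 173.85] hook pt pred [372.21 175.56] tip [367.83 169.31]
s wrench 0.77 [113.1, 313.1] 76 142 288 333
s wrench 0.48 [368.6, 183.7] 349 376 167 229
s hook 0.89 [388.4, 168.9] 373 395 157 193
```

Call:
{"api": "move_arm", "payload": {"commands": [[[0,0,-0.1],0,-1],[[0,0,-0.1],0,-1],[[0,0,0],0,-1],[[-0.1,0.01,0],0,-1],[[-0.1,0.01,0],0,-1],[[-0.1,0.01,0],0,-1],[[0,0,0],0,-1],[[0,0,0],0,-1]]}}

```text
t: 17.0
eef_pos: [633.0, 152.2, 449.5]
tcp_rot: [3.141, 0.001, 3.038]
ft_force: [2.4, 0.6, -0.9]
opening: 0.464
grip_force: 30.0
```

Call:
{"api": "move_arm", "payload": {"commands": [[[0.1,-0.01,0],0,-1],[[0.12,-0.01,0],0,-1],[[0,0,-0.06],0,-1],[[0,0,0],0,-1],[[0,0,0],0,-1]]}}

```text
t: 17.42
eef_pos: [639.7, 151.4, 446.6]
tcp_rot: [-3.141, -0.001, 3.038]
ft_force: [0.3, 0.5, -4.2]
opening: 0.46
grip_force: 30.0
```

Call:
{"api": "move_arm", "payload": {"commands": [[[0,0,0],0,0],[[0,0,0],0,0.05],[[0,0,0],0,0.12],[[0,0,0],0,0.15],[[0,0,0],0,0.15],[[0,0,0],0,0.15],[[0,0,0],0,0.15],[[0,0,0],0,0.15],[[0,0,0],0,0.15],[[0,0,0],0,0.15]]}}

```text
t: 18.25
eef_pos: [639.7, 151.5, 447.1]
tcp_rot: [3.141, 0.0, 3.038]
ft_force: [0.1, -0.1, 0.3]
opening: 0.576
grip_force: 0.0
```

Run:
```python
from h import *
np.set_printoptions(precision=2,suppress=True)
d=read_camera("side");s=read_camera("scene");w=read_camera("wrist");st=env.state();print(st["t"],st["eef_pos"],st["ft_force"],st["moment"],st["opening"],st["grip_force"])
h=np.array([642,150.9,257.]);
for n,c in(("d",d),("s",s),("w",w)):
  print(n,"top",proj(c,h+[0,0,22]),"jaw",proj(c,h-[0,0,190]))
  for q in cut_out("wrench",c)[:3]:
      ys,xs=np.nonzero(q["region"]);print(n,q["confidence"],q["at"],xs.min(),xs.max(),ys.min(),ys.max())
```

```text
18.4 [639.67 151.48 447.03] [-0.25 -0.12 -0.47] [ 0.06 -0.02 -0.04] 0.573195863160667 0.0
d top [184.15 207.51] jaw [197.33 291.79]
d 0.93 [193.8, 256.9] 180 209 206 299
d 0.79 [430.2, 218.9] 390 465 209 232
s top [372.72 171.95] jaw [363.87 235.85]
s 0.73 [368.1, 219.7] 360 374 171 239
s 0.61 [112.8, 312.3] 75 142 288 333
w top [281.48 288.89] jaw [281.13 190.23]
```

The wrench weight is on the hook and both views match the hanging prediction. Raising the fingers clear.

Call:
{"api": "move_arm", "payload": {"commands": [[[0,0,0.2],0,0.15],[[0,0,0.4],0,0.15],[[0,0,0.6],0,0.15],[[0,0,0.8],0,0.15],[[0,0,0.8],0,0.15],[[-0.5,0,0.8],0,0.15],[[-0.8,0,0.8],0,0.15],[[-0.5,0,0.3],0,0.15],[[0,0,0],0,0.15],[[0,0,0],0,0.15],[[0,0,0],0,0.15],[[0,0,0],0,0.15],[[0,0,0],0,0.15],[[0,0,0],0,0.15]]}}

```text
t: 19.72
eef_pos: [586.3, 151.5, 587.1]
tcp_rot: [-3.141, -0.001, 3.038]
ft_force: [-0.1, 0.0, -0.9]
opening: 0.569
grip_force: 0.0
```

Run:
```python
from h import *
np.set_printoptions(precision=2,suppress=True)
h=np.array([642,150.9,257.])
for k in range(2):
  d=read_camera("side");s=read_camera("scene");w=read_camera("wrist");st=env.state();print(st["t"],st["eef_pos"],st["ft_force"])
  for n,c in(("d",d),("s",s),("w",w)):
    print(n,"ring",proj(c,h),"top",proj(c,h+[0,0,22]),"jaw",proj(c,h-[0,0,190]))
    for q in cut_out("wrench",c)[:2]:
      ys,xs=np.nonzero(q["region"]);b=ys>ys.max()-8;t=ys<ys.min()+8
      print(n,q["confidence"],q["at"],xs.min(),xs.max(),ys.min(),ys.max(),"bottom col",xs[b].mean(),"top col",xs[t].mean())
print("knob",[ (x["at"]) for x in search_frame("knob",s)[:2]],[x["at"] for x in search_frame("knob",d)[:2]],proj(s,[677,147.3,324]),proj(d,[677,147.3,324]))
for th in("hammer_end","scraper_end","ratchet_end","spanner_end"): print(th,[(x["at"],x["confidence"]) for x in search_frame(th,d)[:2]])
```

```text
19.8667 [586.   151.49 587.63] [-0.23 -1.04 -0.5 ]
d ring [185.69 217.37] top [184.15 207.51] jaw [197.33 291.79]
d 0.81 [432.9, 220.5] 390 465 209 231 bottom col 454.0 top col 400.5857142857143
d 0.55 [184.9, 248.0] 177 198 205 295 bottom col 186.37254901960785 top col 187.45744680851064
s ring [371.72 179.14] top [372.72 171.95] jaw [363.87 235.85]
s 0.86 [370.4, 216.2] 365 374 171 241 bottom col 368.06382978723406 top col 370.537037037037
s 0.79 [114.1, 315.3] 76 142 288 333 bottom col 132.41129032258064 top col 90.40384615384616
w ring [287.08 256.81] top [287.5  266.63] jaw [284.91 205.46]
w 0.79 [284.0, 250.4] 263 310 211 269 bottom col 284.9469696969697 top col 285.3313253012048
w 0.74 [284.8, 251.3] 96 509 195 349 bottom col 288.0860927152318 top col 271.4187817258883
20.1667 [585.66 151.49 588.09] [-0.74 -0.11 -0.36]
d ring [185.69 217.37] top [184.15 207.51] jaw [197.33 291.79]
d 0.95 [194.6, 250.3] 178 210 206 302 bottom col 198.77777777777777 top col 188.02479338842974
d 0.9 [430.0, 220.6] 391 465 209 230 bottom col 453.12422360248445 top col 401.6619718309859
s ring [371.72 179.14] top [372.72 171.95] jaw [363.87 235.85]
s 0.66 [365.0, 211.5] 357 374 171 231 bottom col 360.2083333333333 top col 370.625
s 0.62 [111.5, 309.1] 76 142 288 333 bottom col 133.05940594059405 top col 89.59677419354838
w ring [287.01 256.66] top [287.42 266.48] jaw [284.83 205.32]
knob [] [[165.5, 182.5]] [387.19 161.47] [165.32 182.37]
hammer_end [([143.7, 294.0], 0.76)]
scraper_end [([208.2, 232.0], 0.85)]
ratchet_end [([224.6, 224.0], 0.65)]
spanner_end [([165.0, 262.1], 0.66)]
```

The wrench hangs on the hook but is still swinging. Waiting for it to settle.

Call:
{"api": "move_arm", "payload": {"commands": [[[0,0,0],0,0.15],[[0,0,0],0,0.15],[[0,0,0],0,0.15],[[0,0,0],0,0.15],[[0,0,0],0,0.15],[[0,0,0],0,0.15],[[0,0,0],0,0.15],[[0,0,0],0,0.15],[[0,0,0],0,0.15],[[0,0,0],0,0.15],[[0,0,0],0,0.15],[[0,0,0],0,0.15],[[0,0,0],0,0.15],[[0,0,0],0,0.15],[[0,0,0],0,0.15],[[0,0,0],0,0.15],[[0,0,0],0,0.15],[[0,0,0],0,0.15],[[0,0,0],0,0.15],[[0,0,0],0,0.15]]}}

```text
t: 22.28
eef_pos: [585.7, 151.5, 588.0]
tcp_rot: [3.142, -0.0, 3.038]
ft_force: [0.2, -0.2, 1.4]
opening: 0.573
grip_force: 0.0
```

Call:
{"api": "move_arm", "payload": {"commands": [[[0,0,0],0,0.15],[[0,0,0],0,0.15],[[0,0,0],0,0.15],[[0,0,0],0,0.15],[[0,0,0],0,0.15],[[0,0,0],0,0.15],[[0,0,0],0,0.15],[[0,0,0],0,0.15],[[0,0,0],0,0.15],[[0,0,0],0,0.15],[[0,0,0],0,0.15],[[0,0,0],0,0.15],[[0,0,0],0,0.15],[[0,0,0],0,0.15],[[0,0,0],0,0.15],[[0,0,0],0,0.15],[[0,0,0],0,0.15],[[0,0,0],0,0.15],[[0,0,0],0,0.15],[[0,0,0],0,0.15]]}}

```text
t: 23.95
eef_pos: [585.7, 151.5, 588.1]
tcp_rot: [3.141, 0.0, 3.038]
ft_force: [0.7, -0.2, 0.7]
opening: 0.574
grip_force: 0.0
```

Call:
{"api": "move_arm", "payload": {"commands": [[[0,0,0],0,0.15],[[0,0,0],0,0.15],[[0,0,0],0,0.15],[[0,0,0],0,0.15],[[0,0,0],0,0.15],[[0,0,0],0,0.15],[[0,0,0],0,0.15],[[0,0,0],0,0.15],[[0,0,0],0,0.15],[[0,0,0],0,0.15],[[0,0,0],0,0.15],[[0,0,0],0,0.15],[[0,0,0],0,0.15],[[0,0,0],0,0.15],[[0,0,0],0,0.15],[[0,0,0],0,0.15],[[0,0,0],0,0.15],[[0,0,0],0,0.15],[[0,0,0],0,0.15],[[0,0,0],0,0.15]]}}

```text
t: 25.62
eef_pos: [585.7, 151.5, 588.0]
tcp_rot: [3.141, -0.0, 3.038]
ft_force: [-0.2, 1.1, -0.1]
opening: 0.578
grip_force: 0.0
```

```bash
cat > m.py <<'E'
from h import *
pr=None
for k in range(8):
  d=read_camera("side")
  g=cv2.cvtColor(d["image"][200:310,170:215],cv2.COLOR_RGB2GRAY).astype(float)
  q=[x for x in cut_out("wrench",d) if x["at"][0]<260][:1]
  b=None
  if q:
    ys,xs=np.nonzero(q[0]["region"]);b=(xs.min(),xs.max(),ys.min(),ys.max(),round(xs[ys>ys.max()-8].mean(),1),round(xs[ys<ys.min()+8].mean(),1))
  print(round(env.state()["t"],2),b,"" if pr is None else round(np.abs(g-pr).mean(),2));pr=g
E
python3 m.py
```

```text
25.72 (np.int64(179), np.int64(204), np.int64(206), np.int64(298), np.float64(193.4), np.float64(186.1)) 
25.82 (np.int64(179), np.int64(205), np.int64(206), np.int64(298), np.float64(193.4), np.float64(185.4)) 1.79
25.92 (np.int64(178), np.int64(205), np.int64(206), np.int64(299), np.float64(193.7), np.float64(186.4)) 1.75
26.02 (np.int64(178), np.int64(205), np.int64(205), np.int64(299), np.float64(193.5), np.float64(186.7)) 1.75
26.12 (np.int64(178), np.int64(205), np.int64(206), np.int64(299), np.float64(193.6), np.float64(186.3)) 1.76
26.22 (np.int64(178), np.int64(204), np.int64(206), np.int64(299), np.float64(193.6), np.float64(185.2)) 1.79
26.32 (np.int64(178), np.int64(205), np.int64(206), np.int64(299), np.float64(193.6), np.float64(187.0)) 1.76
26.42 (np.int64(178), np.int64(205), np.int64(206), np.int64(299), np.float64(193.5), np.float64(186.7)) 1.75
```

The wrench is at rest, hanging straight on the hook. Pin home, neighbours unmoved.

```bash
python3 -c "
from h import *
print(env.job_done())"
```

```text
the job is handed in; nothing more can be done
None
```

The job is handed in: the carriage is in the middle notch with the pin home, and the wrench hangs at rest, close to straight down, by its ring on the sliding hook. The gripper is clear, the neighbours looked undisturbed in the side view, and the hand-in gave no verdict.

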